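Mount a shoe last on the ball of the last jack and lock it

TASK

Fit the green shoe last onto the ball of the last jack: lower its socket over the ball with the toe pointing towards the yellow-painted end of the jack's foot, and push it straight down, ball and all, until the stiff ball has gone fully home. Then press the red latch lever all the way down to lock it. Do not force anything, and leave the glue can, thread cone, sandal and hammer where they are.

Things in the scene. Friction and masses are not known exactly. Their poses are not given: they have to be found in the camera images.
- stand: Last jack fixed to the table: grey foot 150 x 110 x 12 mm, column, round grey head 88 mm across. Origin: on the ball's axis at table height; x points to the foot's yellow end, z up. The head's height differs each time and is NOT reported: the home height (of the collar that the socket rests on, pushed fully down) is 58 to 82 mm above the table; find it by feel. Any push over 65 N damages the jack; its stops are hard, so meet them slowly (about 10 mm/s) to avoid a knock.
- foot_yellow (a point): Middle of the yellow-painted end of the jack's foot, 62 mm along x from the jack's axis, 12 mm above the table: the last's toe must point this way.
- last_grip (a point): Centre of the green plastic shoe last (foot form, sole up), the point to grasp: x to the toe, y across, z up. Here it is 44 mm wide with flat parallel sides for 22 mm either way along x. 155 mm long (85 to the toe, 70 to the heel), 60 wide at the forefoot; flat top 21 mm above this point, underside 22 mm below. Mass 0.25 to 0.5 kg.
- last_mouth (a point): Centre of the mouth of the steel socket cup under the last, 77 mm straight below last_grip; it stands on the table on this at the start. Cup 42 mm in diameter, 55 mm high; lip 56 mm across, 8 mm above the mouth; bore 33 mm wide, 52 mm deep, mouth flared to 44 mm.
- last_toe (a point): Point at the toe of the last, 80 mm along x from last_grip, at the same height.
- seat (a joint): Steel ball, 30 mm in diameter, on a flat round collar, 54 mm across; both slide down together in the head: metres pressed, 0 to 0.010 at a hard stop (home). Starts at 0 to 0.002. Stiff: takes a steady 14 N (the last's weight included) to move; stays where left. The ball's centre is 33 mm above the collar. The socket slides freely over the ball until its mouth meets the collar.
- lever (a joint): Latch lever on the head's -y side: radians pressed, 0 up to 0.785 at its stop, fully down. Starts at 0 to 0.1. Stiff: about 6 N on the paddle moves it, and it stays where left. It turns about a level axis parallel to the jack's x, 35 mm from the jack's axis and 34 mm above the home height. Its tongue swings in over the lip of a socket that is home.
- foot_latch (a point): Point on the jack's foot at its -y edge, 55 mm from the jack's axis, below the lever. The lever's red paddle, 26 mm wide (x), 44 long, 9 thick, has its centre 110 mm from the jack's axis along -y when up or down (118 half-way); its top face is about 74 mm above the home height when up (sloping 45 degrees, rising outwards), 10 mm above it and level when down.
- glue_can: Bystander: red glue can, 64 mm in diameter, 80 mm high, standing; origin at the centre of its underside.
- thread_cone: Bystander: blue thread cone, 60 mm across the base, 90 mm high, standing; origin at the centre of its underside.
- sandal: Bystander: orange finished sandal, 230 x 86 mm, 48 mm high; origin at the centre of its underside.
- hammer: Bystander: hammer lying on the table along its x; origin at its underside.
Mind the look-alikes: they are no part of the job. Several things have the shape of the stand; the one meant has the colours described above. Of the things that look like the part that bears last_grip, take the one that is farthest from the robot's base at the start.

How it is judged:
On the way, in this order (a step that is already met when the one before it is completed fails the run):
1. the last's socket is on the ball and the ball is pushed home, the latch still up (value of joint seat above 0.0085 m and horizontal distance between last_grip and stand below 0.006 m and z of last_mouth in the frame of stand below 0.085 m and value of joint lever below 0.4 rad), for 0.2 s.
2. the latch lever is pressed fully down (value of joint lever above 0.72 rad and value of joint seat above 0.0085 m), for 0.2 s.
At the end, for the whole second after the job is handed in: The last rests upright (0.06 rad) on the jack, socket over the ball (within 6 mm of its axis, mouth under 85 mm above the table), ball pushed home (over 8.5 of 10 mm), toe towards the yellow end within 0.3 rad, and the latch lever is down (over 0.72 of 0.785 rad) (all of step 2 and horizontal distance between last_grip and stand below 0.006 m and z of last_mouth in the frame of stand below 0.085 m and angle between last_grip's own z axis and vertical below 0.06 rad and angle between the x axis of last_grip and the x axis of stand, either way round below 0.3 rad and x of last_toe in the frame of stand above 0.05 m and linear speed of last below 0.02 m/s); the robot touches nothing.
It fails at once if the last is forced onto the jack with more than 65 N (contact force between last and stand above 65 N).
It fails at once if the robot pushes on the jack or its lever with more than 65 N (contact force between any of the fingers, the arm and stand above 65 N).
It fails at once if a bystander is moved more than 20 mm (distance of any of glue_can, thread_cone, sandal, hammer from where it was at the start of the episode above 0.02 m).
It also fails if it takes over 56 s, if anything falls off the work surface, if the arm or the gripper's body presses on something with over 40 N, if the wrist force passes 120 N, or if a joint passes its speed limit or range.

ROBOT

A 6-joint arm with a two-finger parallel gripper is mounted at the origin on the work surface. World frame = base frame: x ahead of the robot, y to its left, z up, the work surface at z = 0. Lengths are in m, angles in rad, forces in N, time in s.
With the tool pointing down it reaches from about 0.25 to 0.775 m from the base axis. Payload 4 kg.
Tool frame: the origin (TCP) lies between the finger pads; the fingertips stand 14 mm ahead of it and the grasp point (between the pads) lies 5 mm behind it (tip_reach is the distance from the TCP to the fingertips, in m); z points along the fingers, y is the line along which they close (so a half turn about z gives the same grasp; the last joint's range is limited). The gripper opens to 94 mm and grips with 3 to 60 N. Pads are 16 mm wide; open, the fingers measure 119 mm over their backs; the gripper's body (75 mm by 177 mm) begins 78 mm behind the grasp point.
Start: joints at [-1.29, 0.087, 1.371, -0, 1.684, -0.103], TCP at [0.206, -0.51, 0.22] pointing down, gripper open.
Joint ranges: [-3.1, 3.1], [-0.76, 2.03], [0.27, 2.55], [-1.08, 4.22], [0.17, 2.65], [-2.57, 2.57]. Speed limits (rad/s): [2.79, 2.79, 3.14, 3.14, 3.14, 3.14].

INTERFACE

Orientations are given as [roll, pitch, yaw] about the fixed x, y, z axes, in that order (R = Rz(yaw) Ry(pitch) Rx(roll)).
In Python, from bench import * gives the robot as it stands. The module is installed in compiled form; this text tells all that it offers.
- The arm moves only by the tool servo_tool, never from a script. Its argument "targets" is a list of rows, each a list of 4 numbers: the shift along the tool's x, y, z in cm, then the turn about the tool's z in degrees. A call has 1 to 8 rows; each row is the pose to reach, as a shift and turn from the pose commanded when the call began, along the tool's axes at that moment; what a row does not reach only later rows make up. A row lasts 1/8 s, in which the tool goes at most 62.5 mm and 10.7 degrees, less where a joint would pass 70% of its speed; a pose out of reach is approached as far as the arm can. A call with a gripper value outside its range is refused whole. "claw" is the closure in counts, from 0 (fully open) to 255 (shut), set as the call begins (left out, the last holds). The fingers move at their own pace and stop on an object; the grip force is fixed at half the most. Time passes only in rows, so rows that repeat a pose let the fingers close. It gives the time, the measured TCP pose, the force, the opening and the grip force at its end, in the units of the state.
- get_obs(): the state, without advancing time (a new reading comes with each control period).
- snapshot(name): name is "scene" or "top"; returns the picture (420x560x3 uint8, blue, green, red); there is no depth.
- camera_model(name): a dict with "camera_matrix" (3x3 intrinsics, pixels), "k1" (the pictures are not rectified: a ray, as slopes to the right and down, at radius r is drawn at 1 + k1 r^2 times it, then the intrinsics apply), "camera_from_world" (4x4, takes a point from world to camera coordinates). Camera axes: x right, y up, looking along -z (the intrinsics and any distortion apply to the point x, -y, -z); pixel columns grow to the right and rows downward; lengths in m; the calibration is good to about 2 mm. A picture is of the moment at which its call begins. camera_model takes no time and is no camera call.
- close_job(): hands the job in; it is judged then, once.
The state is a dict: "time": time; "joint_positions": joint angles; "qvel": joint speeds; "joint_torque": joint torques, N m; "tool_pos": TCP position; "ee_rot": TCP orientation; "wrist_force": force on the tool from outside, world axes, zero at the start; "wrist_torque": the same for the moment, N m; "width": finger opening in m; "finger_force": force on a finger pad.
Only numpy, scipy, OpenCV 4.12 (cv2) and the standard library are available. Lean on these libraries where they do the work, as an engineer would, in place of code of your own. Each camera call takes 0.05 s, during which the arm holds its last target. There are 200 camera calls.

## Working session

There is one attempt and no reset: what is moved stays moved. The work goes in short steps, Python scripts to look and compute and a tool call to move; the robot and the scene stay as the last step left them, time stands still between calls to the robot, and variables do not carry over. Pictures are saved under pics/ and viewed, at most 10 in all, crops included, and the job is handed in when it is done.

Besides the shell and the picture viewer there is one more tool, called after "Emit:" as name(argument=value, ...), one argument or row to a line, values as JSON. servo_tool: Moves the arm, as the interface text tells. Its arguments: {"type":"object","properties":{"targets":{"type":"array"},"claw":{"type":"number"}},"required":["targets"]}

```bash
mkdir -p pics
python3 - <<'E'
from bench import *
import cv2,numpy as np
for n in("scene","top"):
    im=snapshot(n);cv2.imwrite(f"pics/{n}0.png",im);m=camera_model(n);print(n,m["camera_matrix"],m["k1"],np.round(m["camera_from_world"],4))
o=get_obs();print(o)
E
```

```text
scene [[396.0931738    0.         280.14837804]
 [  0.         396.0931738  216.59677703]
 [  0.           0.           1.        ]] -0.023927915942888737 [[-0.819   0.5738  0.0017  0.4441]
 [-0.3984 -0.5708  0.7179  0.164 ]
 [ 0.413   0.5872  0.6961 -1.3826]
 [ 0.      0.      0.      1.    ]]
top [[447.94946155   0.         281.30632892]
 [  0.         447.94946155 205.89607217]
 [  0.           0.           1.        ]] -0.09553596845791208 [[-0.0241 -0.9997 -0.009   0.0044]
 [ 0.9967 -0.0247  0.0772 -0.5257]
 [-0.0774 -0.0071  0.997  -1.3114]
 [ 0.      0.      0.      1.    ]]
{'time': 0.1, 'joint_positions': array([-1.29009712e+00,  8.78894504e-02,  1.37207015e+00, -7.41162137e-08,
        1.68360575e+00, -1.03111307e-01]), 'qvel': array([-9.55879964e-04, -1.73995665e-03, -3.44983409e-03,  1.30141105e-05,
       -1.77977413e-03, -5.74739119e-04]), 'joint_torque': array([ 1.19427310e-03, -3.41248941e+01, -3.03302228e+01,  7.19597214e-02,
        3.03788879e-02, -1.02009324e-04]), 'tool_pos': array([ 0.20581332, -0.50954575,  0.21843336]), 'ee_rot': array([-3.13963042e+00, -2.02974002e-04,  3.83810309e-01]), 'wrist_force': array([ 0.97869318,  0.61178111, -0.18766612]), 'wrist_torque': array([ 0.00312467, -0.00517336, -0.01979508]), 'finger_force': 0.0, 'width': 0.09377378191390282}
```

View pics/scene0.png

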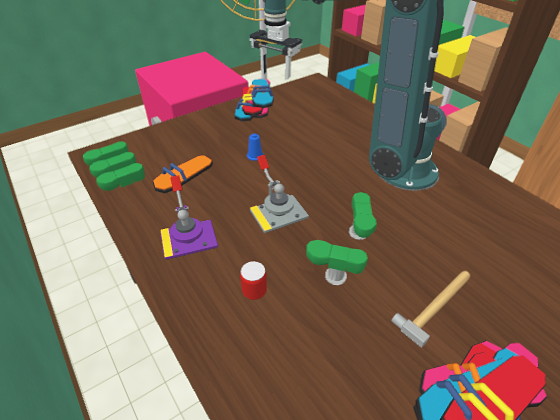

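View pics/top0.png

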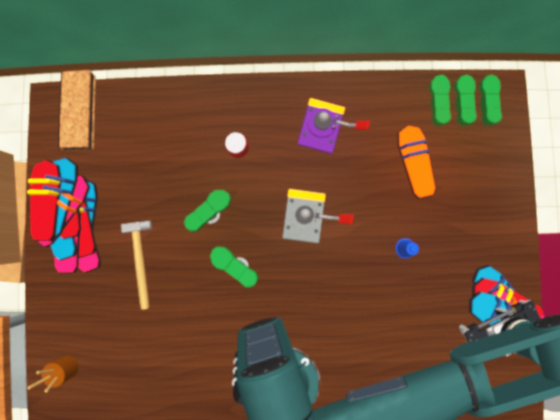

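Last candidates, in top-view pixels: standing lasts at (207,210) and (234,267), and three flat ones at about (467,100). The flat ones have no cup and are out of reach. Of the standing two, (207,210) is farther from the base. Stand candidates: the grey one at (305,215) fits; the purple one at (322,125) is the wrong colour. I'll confirm in a crop.

```bash
cat > h.py <<'E'
import numpy as np,cv2
from bench import camera_model
def proj(n,P):
    m=camera_model(n);P=np.atleast_2d(P);c=(np.c_[P,np.ones(len(P))]@m["camera_from_world"].T)[:,:3]
    s=np.c_[c[:,0]/-c[:,2],c[:,1]/c[:,2]];s=s*(1+m["k1"]*(s**2).sum(1))[:,None]
    K=m["camera_matrix"];return s*[K[0,0],K[1,1]]+K[:2,2]
def back(n,uv,z):
    m=camera_model(n);K=m["camera_matrix"]
    s=cv2.undistortPoints(np.float64(uv).reshape(-1,1,2),K,np.array([m["k1"],0,0,0.]))[:,0]
    T=np.linalg.inv(m["camera_from_world"]);d=np.c_[s[:,0],-s[:,1],-np.ones(len(s))]@T[:3,:3].T
    o=T[:3,3];return o+d*((z-o[2])/d[:,2])[:,None]
E
python3 - <<'E'
from h import *
t=cv2.imread("pics/top0.png");s=cv2.imread("pics/scene0.png")
a=cv2.resize(t[170:300,170:370],None,fx=4,fy=4,interpolation=cv2.INTER_CUBIC)
cv2.imwrite("pics/ctop.png",a)
b=cv2.resize(s[140:300,240:400],None,fx=3.7,fy=3.7,interpolation=cv2.INTER_CUBIC)
cv2.imwrite("pics/cscene.png",b)
for p,z in [((207,210),.098),((234,267),.098),((467,100),.05),((305,215),.1),((235,143),.08),((407,248),.05)]: print(p,back("top",[p],z),)
E
```

```text
(207, 210) [[0.51320992 0.19995152 0.098     ]]
(234, 267) [[0.35250052 0.12661845 0.098     ]]
(467, 100) [[ 0.83002597 -0.57692684  0.05      ]]
(305, 215) [[ 0.4923291  -0.07447003  0.1       ]]
(235, 143) [[0.70605123 0.12017488 0.08      ]]
(407, 248) [[ 0.39171261 -0.37047082  0.05      ]]
```

View pics/ctop.png

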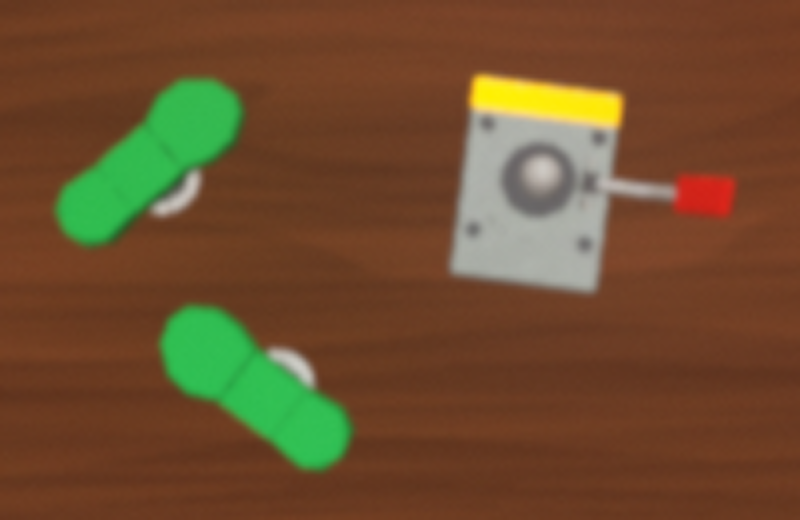

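View pics/cscene.png

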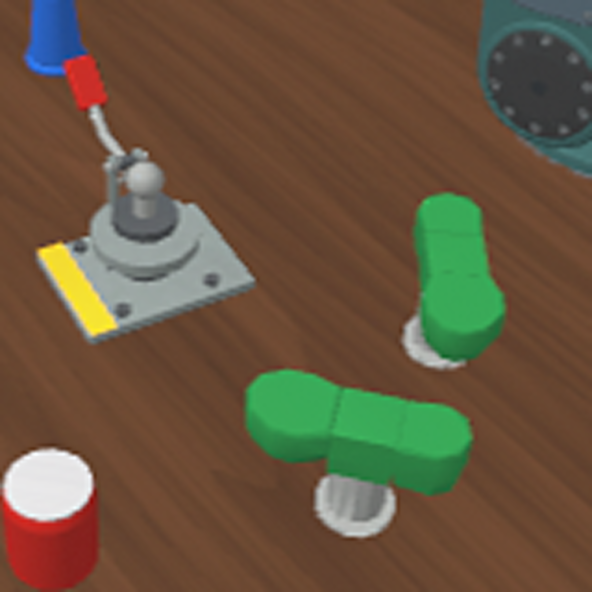

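```bash
cat > fit.py <<'E'
from h import *
from scipy.optimize import minimize
S=4
def hullmask(n,pieces,roi):
    x0,y0,x1,y1=roi;m=np.zeros(((y1-y0)*S,(x1-x0)*S),np.uint8)
    for P in pieces:
        q=(proj(n,P)-[x0,y0]+.5)*S
        h=cv2.convexHull(np.round(q*16).astype(np.int32).reshape(-1,1,2));cv2.fillConvexPoly(m,h,255,cv2.LINE_AA,4)
    return cv2.resize(m,(x1-x0,y1-y0),interpolation=cv2.INTER_AREA)/255.
def place(P,x,y,a):
    c,s=np.cos(a),np.sin(a);P=np.array(P);return np.c_[x+c*P[:,0]-s*P[:,1],y+s*P[:,0]+c*P[:,1],P[:,2]]
def last(x,y,a,rt,rh,zb=.055,zt=.098):
    th=np.arange(32)*np.pi/16;o=[]
    for cx,r in((.085-rt,rt),(-.07+rh,rh)):
        o.append([(cx+r*np.cos(t),r*np.sin(t),z) for t in th for z in(zb,zt)])
    o.append([(i,j,z) for i in(-.03,.03) for j in(-.022,.022) for z in(zb,zt)])
    return [place(P,x,y,a) for P in o]
E
python3 - <<'E'
from fit import *
T={n:cv2.imread(f"pics/{n}0.png") for n in("top","scene")}
def cmask(n,roi,f):
    x0,y0,x1,y1=roi;return f(cv2.cvtColor(T[n],cv2.COLOR_BGR2HSV)[y0:y1,x0:x1].astype(int))
g=lambda h:((abs(h[...,0]-65)<20)&(h[...,1]>120)&(h[...,2]>50))*1.
R={"top":(175,180,240,240),"scene":(295,228,380,282)}
M={n:cmask(n,R[n],g) for n in R}
for use in(("top",),("top","scene")):
    c=lambda p:sum(((hullmask(n,last(*p[:2],p[2],*p[3:]),R[n])-M[n])**2).sum() for n in use)
    r=minimize(c,[.51,.20,-.9,.03,.025],method="Nelder-Mead",options=dict(initial_simplex=[.51,.20,-.9,.03,.025]+np.r_[np.zeros((1,5)),np.diag([.01,.01,.1,.004,.004])],maxiter=500,xatol=1e-5))
    print(use,np.round(r.x,4),r.fun,[m.sum() for m in M.values()])
# stand foot
y=lambda h:(((abs(h[...,0]-28)<8)&(h[...,1]>120)&(h[...,2]>120))|((h[...,1]<60)&(h[...,2]>70)))*1.
roi=(275,182,332,250);m=cmask("top",roi,y).astype(np.uint8)
m=cv2.morphologyEx(m,cv2.MORPH_OPEN,np.ones((9,9)))
hull=cv2.convexHull(cv2.findContours(m,0,1)[0][0]);mm=np.zeros_like(m);cv2.fillConvexPoly(mm,hull,1)
def foot(p):return [place([(i*.075,j*.055,z) for i in(-1,1) for j in(-1,1) for z in(0,.012)],*p)]
c=lambda p:((hullmask("top",foot(p),roi)-mm)**2).sum()
s0=np.array([.49,-.075,-.12]);r=minimize(c,s0,method="Nelder-Mead",options=dict(initial_simplex=s0+np.r_[np.zeros((1,3)),np.diag([.01,.01,.1])],xatol=1e-5))
print("foot",np.round(r.x,4),r.fun,mm.sum())
for z in(.09,.1,.11,.12,.13): 
    P=[[*r.x[:2],z]];print(z,proj("top",P).round(1),proj("scene",P).round(1))
E
```

```text
('top',) [ 0.51    0.2103 -0.8738  0.0292  0.023 ] 68.8643906189927 [np.float64(928.0), np.float64(1469.0)]
('top', 'scene') [ 0.509   0.2092 -0.8834  0.0276  0.0222] 407.1998615916955 [np.float64(928.0), np.float64(1469.0)]
foot [ 0.4927 -0.0722 -0.1329] 342.9539254133026 1554
0.09 [[304.  215.1]] [[279.9 191.5]]
0.1 [[304.2 214.9]] [[279.9 188.9]]
0.11 [[304.3 214.7]] [[279.9 186.2]]
0.12 [[304.5 214.5]] [[279.9 183.5]]
0.13 [[304.6 214.3]] [[280.  180.8]]
```

Run:
```python
from fit import *
t=cv2.imread("pics/top0.png");s=cv2.imread("pics/scene0.png")
q=np.array([(472,75),(624,94),(597,293),(449,272)])/4+170-.4
P=back("top",q,.012);print(P,P.mean(0),[np.linalg.norm(P[i]-P[i-1]) for i in range(4)])
d=P[0]+P[1]-P[2]-P[3];print("yaw",np.arctan2(d[1],d[0]));e=P[0]+P[3]-P[1]-P[2];print(np.arctan2(-e[0],e[1]))
q=np.array([(38,250),(98,340),(256,283),(192,202)])/3.7+[240,140]-.4
P=back("scene",q,.012);print(P,P.mean(0),[np.linalg.norm(P[i]-P[i-1]) for i in range(4)])
# overlays
A=t.copy()
ov=[]
for n,im,roi,f in(("top",t,(170,170,370,300),4),("scene",s,(240,150,400,300),4)):
    x0,y0,x1,y1=roi;b=cv2.resize(im[y0:y1,x0:x1],None,fx=f,fy=f,interpolation=cv2.INTER_CUBIC)
    for p,c in(((.51,.2103,-.874,.0292,.023),(255,255,255)),):
        for Pc in last(*p):
            h=cv2.convexHull(((proj(n,Pc)-[x0,y0]+.5)*f).astype(np.int32).reshape(-1,1,2));cv2.polylines(b,[h],True,c,1)
    for p,c in(((.4927,-.0722,-.133),(255,0,255)),):
        Q=place([(i*.075,j*.055,.012) for i,j in((-1,-1),(-1,1),(1,1),(1,-1))],*p)
        cv2.polylines(b,[((proj(n,Q)-[x0,y0]+.5)*f).astype(np.int32).reshape(-1,1,2)],True,c,1)
    ov.append(cv2.resize(b,None,fx=.66,fy=.66) if 0 else b[:600,:800])
cv2.imwrite("pics/ov.png",cv2.resize(np.vstack([ov[0][:380],np.pad(ov[1],((0,0),(0,160),(0,0)))[:600]]),(600,600*980//800*1)[:2]) if 0 else ov[1])
# ball: brightest pixels in scene/top
h=cv2.cvtColor(s,cv2.COLOR_BGR2HSV);print(h[180:196:2,272:288:2,2]);print(cv2.cvtColor(s,cv2.COLOR_BGR2HSV)[228:282:6,300:380:8,:].tolist()[4])
```

```text
[[ 0.57859754 -0.02853083  0.012     ]
 [ 0.56144974 -0.14209431  0.012     ]
 [ 0.41328335 -0.1173596   0.012     ]
 [ 0.43159555 -0.00771119  0.012     ]] [ 0.49623155 -0.07392398  0.012     ] [np.float64(0.14846898723360233), np.float64(0.11485082556519757), np.float64(0.15021678946796663), np.float64(0.11116704014595004)]
yaw -0.15312528423730973
-0.15754593064071926
[[ 0.55924755 -0.13907339  0.012     ]
 [ 0.57564869 -0.0236352   0.012     ]
 [ 0.43424023 -0.00342631  0.012     ]
 [ 0.41749976 -0.11481157  0.012     ]] [ 0.49665906 -0.07023662  0.012     ] [np.float64(0.14380915986076284), np.float64(0.11659748234542525), np.float64(0.14284520243532217), np.float64(0.11263622615804773)]
[[167 105 140 120 105 110 108 104]
 [135 103 116 142 107 106 108 106]
 [101  70 141 185 167 110 105 108]
 [115 141 193 190 174 144 101 106]
 [142 159 183 183 165 135 108 108]
 [110 129 159 158 141 121 106 106]
 [111 103 116 118 110 105  97 110]
 [102 103 134 134 114 105 104 112]]
[[11, 135, 102], [68, 169, 146], [68, 169, 171], [68, 170, 170], [69, 169, 172], [68, 170, 171], [68, 168, 164], [68, 170, 171], [67, 155, 150], [12, 136, 101]]
```

View pics/ov.png

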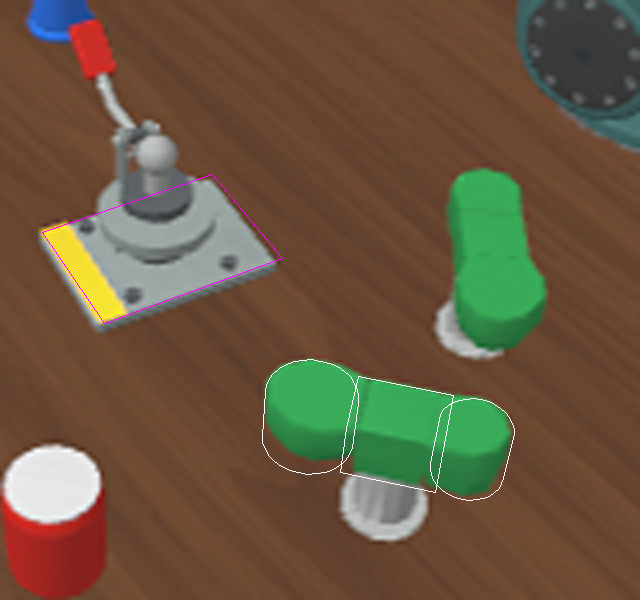

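Run:
```python
from fit import *
from scipy.optimize import least_squares
T={n:cv2.imread(f"pics/{n}0.png") for n in("top","scene")}
H={n:cv2.cvtColor(T[n],cv2.COLOR_BGR2HSV).astype(int) for n in T}
g=lambda h:((abs(h[...,0]-65)<20)&(h[...,1]>120)&(h[...,2]>50))*1.
R={"top":(175,180,240,240),"scene":(295,228,380,282)}
M={n:g(H[n][R[n][1]:R[n][3],R[n][0]:R[n][2]]) for n in R}
def c(p):
    t=0
    for n in R:
        L=last(*p[:5],zb=p[5]);L[2]=last(*p[:5])[2]
        t+=((hullmask(n,L,R[n])-M[n])**2).sum()
    return t
s0=np.array([.51,.21,-.88,.03,.023,.065]);r=minimize(c,s0,method="Nelder-Mead",options=dict(initial_simplex=s0+np.r_[np.zeros((1,6)),np.diag([.01,.01,.1,.003,.003,.01])],maxiter=800,xatol=1e-5));print("last",r.x.round(4),r.fun)
# ball triangulation from two hand centres
uv={"top":(304.85,212.8),"scene":(279.0,188.1)}
b=least_squares(lambda P:np.r_[proj("top",P)[0]-uv["top"],proj("scene",P)[0]-uv["scene"]],[.49,-.07,.11]);print("ball",b.x.round(4),b.fun.round(2))
# foot: non-wood pixels (hue/sat)
h=H["top"][178:256,270:336];m=~((abs(h[...,0]-11)<8)&(h[...,1]>100));roi=(270,178,336,256)
red=((h[...,0]<6)|(h[...,0]>172))&(h[...,1]>150);m=(m&~red).astype(np.uint8)
w=np.ones(m.shape);w[30:52,48:]=0   # lever zone
def foot(p):return [place([(i*.075,j*.055,z) for i in(-1,1) for j in(-1,1) for z in(0,.012)],*p)]
cc=lambda p:(w*(hullmask("top",foot(p),roi)-m)**2).sum()
for s0 in([.495,-.073,-.15],[.492,-.07,-.12]):
    s0=np.array(s0);q=minimize(cc,s0,method="Nelder-Mead",options=dict(initial_simplex=s0+np.r_[np.zeros((1,3)),np.diag([.008,.008,.08])],xatol=1e-5));print("foot",q.x.round(4),q.fun,m.sum())
# paddle
k=((H["top"][...,0]<6)|(H["top"][...,0]>172))&(H["top"][...,1]>150);k[:, :330]=0;k[:,360:]=0;k[:200]=0;k[240:]=0
v,u=np.nonzero(k);print("paddle px",u.mean(),v.mean(),len(u),back("top",[(u.mean(),v.mean())],.14))
```

```text
Traceback (most recent call last):
  File "fit.py", line 7, in hullmask
    q=(proj(n,P)-[x0,y0]+.5)*S
       ~~~~^^^^^
  File "h.py", line 4, in proj
    m=camera_model(n);P=np.atleast_2d(P);c=(np.c_[P,np.ones(len(P))]@m["camera_from_world"].T)[:,:3]
ValueError: time passes only in moves, steps and waits
```

```bash
sed -i 's/^from bench import camera_model/from bench import camera_model as _cm\nfrom functools import lru_cache\ncamera_model=lru_cache(_cm)/' h.py
cat > m.py <<'E'
from fit import *
from scipy.optimize import least_squares
T={n:cv2.imread(f"pics/{n}0.png") for n in("top","scene")}
H={n:cv2.cvtColor(T[n],cv2.COLOR_BGR2HSV).astype(int) for n in T}
g=lambda h:((abs(h[...,0]-65)<20)&(h[...,1]>120)&(h[...,2]>50))*1.
R={"top":(175,180,240,240),"scene":(295,228,380,282)}
M={n:g(H[n][R[n][1]:R[n][3],R[n][0]:R[n][2]]) for n in R}
def c(p):
    t=0
    for n in R:
        L=last(*p[:5],zb=p[5]);L[2]=last(*p[:5])[2]
        t+=((hullmask(n,L,R[n])-M[n])**2).sum()
    return t
s0=np.array([.51,.21,-.88,.03,.023,.065]);r=minimize(c,s0,method="Nelder-Mead",options=dict(initial_simplex=s0+np.r_[np.zeros((1,6)),np.diag([.01,.01,.1,.003,.003,.01])],maxiter=800,xatol=1e-5));print("last",r.x.round(4),r.fun)
uv={"top":(304.85,212.8),"scene":(279.0,188.1)}
b=least_squares(lambda P:np.r_[proj("top",P)[0]-uv["top"],proj("scene",P)[0]-uv["scene"]],[.49,-.07,.11]);print("ball",b.x.round(4),b.fun.round(2))
h=H["top"][178:256,270:336];m=~((abs(h[...,0]-11)<8)&(h[...,1]>100));roi=(270,178,336,256)
red=((h[...,0]<6)|(h[...,0]>172))&(h[...,1]>150);m=(m&~red).astype(np.uint8)
w=np.ones(m.shape);w[30:52,48:]=0
def foot(p):return [place([(i*.075,j*.055,z) for i in(-1,1) for j in(-1,1) for z in(0,.012)],*p)]
cc=lambda p:(w*(hullmask("top",foot(p),roi)-m)**2).sum()
for s0 in([.495,-.073,-.15],[.492,-.07,-.12]):
    s0=np.array(s0);q=minimize(cc,s0,method="Nelder-Mead",options=dict(initial_simplex=s0+np.r_[np.zeros((1,3)),np.diag([.008,.008,.08])],xatol=1e-5));print("foot",q.x.round(4),q.fun,m.sum())
k=((H["top"][...,0]<6)|(H["top"][...,0]>172))&(H["top"][...,1]>150);k[:, :330]=0;k[:,360:]=0;k[:200]=0;k[240:]=0
v,u=np.nonzero(k);print("paddle px",u.mean(),v.mean(),len(u),back("top",[(u.mean(),v.mean())],.14))
E
python3 m.py
```

```text
last [ 0.5094  0.21   -0.8883  0.0293  0.0244  0.0689] 335.7351172625913
ball [ 0.4971 -0.0732  0.1045] [-0.3   0.39 -0.51 -0.05]
foot [ 0.4957 -0.0724 -0.155 ] 35.87051134179161 2006
foot [ 0.4957 -0.0725 -0.1537] 35.915124951941564 2006
paddle px 345.59060402684565 218.39597315436242 149 [[ 0.47816496 -0.1820761   0.14      ]]
```

```bash
sed -i '/^M=/a M["scene"][:15,50:]=0' m.py; sed -i '/^uv=/,$d' m.py
cat >> m.py <<'E'
p=r.x; print("cup mouth in scene crop", (proj("scene",[[p[0],p[1],0.004]])-[240,150]+.5)*4)
th=np.arange(32)*np.pi/16
q=(proj("scene",[[p[0]+.028*np.cos(t),p[1]+.028*np.sin(t),.008] for t in th])-[240,150]+.5)*4;print(q.min(0),q.max(0))
h=H["scene"][265:290,318:352];v,u=np.nonzero((h[...,1]<70)&(h[...,2]>90));print(((u.min()+318-240)*4,(u.max()+1+318-240)*4,(v.max()+1+265-150)*4))
E
python3 m.py
```

```text
last [ 0.5094  0.21   -0.8883  0.0293  0.0244  0.0689] 194.73511726259133
cup mouth in scene crop [[385.72162532 504.39491478]]
[343.93221723 467.3093197 ] [428.98515635 535.32719819]
(np.int64(340), np.int64(428), np.int64(540))
```

Emit:
servo_tool(
  targets=[
    [55.1,-55.3,0,-107.3],
    [55.1,-55.3,0,-107.3],
    [55.1,-55.3,0,-107.3],
    [55.1,-55.3,0,-107.3],
    [55.1,-55.3,0,-107.3],
    [55.1,-55.3,0,-107.3],
    [55.1,-55.3,0,-107.3],
    [55.1,-55.3,0,-107.3],
  ],
  claw=0,
)

```text
time: 1.1
tool_pos: [0.4007, -0.0474, 0.2193]
ee_rot: [3.141, 0.0, 1.89]
wrist_force: [1.8, -0.5, 0.5]
width: 0.094
finger_force: 0.0
```

Emit:
servo_tool(
  targets=[
    [20,17.5,0,-19],
    [20,17.5,0,-19],
    [20,17.5,0,-19],
    [20,17.5,0,-19],
    [20,17.5,0,-19],
    [20,17.5,0,-19],
    [20,17.5,0,-19],
    [20,17.5,0,-19],
  ],
)

```text
time: 2.1
tool_pos: [0.5053, 0.1932, 0.2199]
ee_rot: [3.141, 0.001, 2.213]
wrist_force: [-0.1, -0.1, 0.1]
width: 0.0939
finger_force: 0.0
```

```bash
cat > d.py <<'E'
import sys,numpy as np
from bench import get_obs
def d(x,y,z,psi):
    o=get_obs();p=o["tool_pos"];a=o["ee_rot"][2];e=np.array([x,y,z])-p
    t=(psi-a+np.pi)%(2*np.pi)-np.pi
    print("move cm/deg",np.round([100*(np.cos(a)*e[0]+np.sin(a)*e[1]),100*(np.sin(a)*e[0]-np.cos(a)*e[1]),-100*e[2],-np.degrees(t)],2));print({k:np.round(o[k],4) for k in("time","tool_pos","ee_rot","wrist_force","width","finger_force","qvel")})
d(*map(float,sys.argv[1:]))
E
python3 d.py .5095 .21 .076 2.257
```

```text
move cm/deg [ 1.09  1.34 14.39 -2.51]
{'time': np.float64(2.1), 'tool_pos': array([0.5053, 0.1932, 0.2199]), 'ee_rot': array([3.1412e+00, 6.0000e-04, 2.2132e+00]), 'wrist_force': array([-0.0997, -0.1386,  0.1474]), 'width': np.float64(0.0939), 'finger_force': np.float64(0.0), 'qvel': array([ 0.0031,  0.0004, -0.0039,  0.0053, -0.0019,  0.0033])}
```

Emit:
servo_tool(
  targets=[
    [1.1,1.3,0,-2.5],
    [1.1,1.3,4,-2.5],
    [1.1,1.3,8,-2.5],
    [1.1,1.3,11,-2.5],
    [1.1,1.3,13,-2.5],
    [1.1,1.3,14.4,-2.5],
    [1.1,1.3,14.4,-2.5],
  ],
)

```text
time: 2.98
tool_pos: [0.5087, 0.2114, 0.0745]
ee_rot: [-3.14, -0.001, 2.26]
wrist_force: [0.1, -0.1, 0.8]
width: 0.0939
finger_force: 0.0
```

Emit:
servo_tool(
  targets=[
    [0,0,0,0],
    [0,0,0,0],
    [0,0,0,0],
    [0,0,0,0],
    [0,0,0,0],
    [0,0,0,0],
  ],
  claw=255,
)

```text
time: 3.72
tool_pos: [0.509, 0.211, 0.0754]
ee_rot: [-3.141, 0.0, 2.259]
wrist_force: [-2.4, -0.8, 1.0]
width: 0.0438
finger_force: 30.0
```

```bash
python3 d.py .5095 .21 .076 2.257
python3 - <<'E'
from bench import *
import cv2
for n in("scene","top"): cv2.imwrite(f"pics/{n}1.png",snapshot(n))
E
```

```text
move cm/deg [-0.11 -0.02 -0.06  0.11]
{'time': np.float64(3.725), 'tool_pos': array([0.509 , 0.211 , 0.0754]), 'ee_rot': array([-3.1406e+00,  1.0000e-04,  2.2590e+00]), 'wrist_force': array([-2.4377, -0.8472,  1.0111]), 'width': np.float64(0.0438), 'finger_force': np.float64(29.9989), 'qvel': array([-0.0005,  0.0002, -0.0001, -0.0003, -0.001 , -0.0002])}
```

Emit:
servo_tool(
  targets=[
    [0,0,-1,0],
    [0,0,-3,0],
    [0,0,-6,0],
    [0,0,-10,0],
    [0,0,-13,0],
    [0,0,-15,0],
    [0,0,-15,0],
  ],
)

```text
time: 4.7
tool_pos: [0.5102, 0.2117, 0.2274]
ee_rot: [3.138, 0.001, 2.259]
wrist_force: [-0.8, -0.2, -3.9]
width: 0.044
finger_force: 30.0
```

```bash
python3 d.py .4957 -.0726 .225 2.987
```

```text
move cm/deg [-21.04 -19.18   0.24 -41.71]
{'time': np.float64(4.7), 'tool_pos': array([0.5102, 0.2117, 0.2274]), 'ee_rot': array([3.1376e+00, 1.5000e-03, 2.2591e+00]), 'wrist_force': array([-0.7793, -0.1895, -3.894 ]), 'width': np.float64(0.044), 'finger_force': np.float64(29.9985), 'qvel': array([-0.0002,  0.021 ,  0.0572, -0.0022, -0.0123, -0.0007])}
```

Emit:
servo_tool(
  targets=[
    [-1.5,-1.4,0,-3],
    [-5,-4.6,0,-10],
    [-9,-8.2,0,-18],
    [-13,-11.8,0,-26],
    [-16.5,-15,0,-33],
    [-19,-17.3,0,-38],
    [-20.5,-18.7,0,-41],
    [-21,-19.2,0,-41.7],
  ],
)

```text
time: 5.7
tool_pos: [0.4936, -0.0736, 0.2237]
ee_rot: [3.141, -0.003, 2.985]
wrist_force: [0.8, 1.5, -2.9]
width: 0.0437
finger_force: 30.0
```

Emit:
servo_tool(
  targets=[
    [0,0,0,0],
    [0,0,0,0],
    [0,0,0,0],
  ],
)

```text
time: 6.08
tool_pos: [0.4944, -0.072, 0.2254]
ee_rot: [3.141, 0.0, 2.988]
wrist_force: [-0.2, -0.5, -3.8]
width: 0.0436
finger_force: 30.0
```

```bash
python3 d.py .4957 -.0726 .205 2.987
python3 - <<'E'
from bench import *
import cv2,numpy as np
s=snapshot("scene");t=snapshot("top");cv2.imwrite("pics/scene2.png",s);cv2.imwrite("pics/top2.png",t)
a=cv2.resize(s[110:250,210:350],(560,560),interpolation=cv2.INTER_CUBIC);cv2.imwrite("pics/c2.png",a)
E
```

```text
move cm/deg [-0.14 -0.04  2.04  0.06]
{'time': np.float64(6.075), 'tool_pos': array([ 0.4944, -0.072 ,  0.2254]), 'ee_rot': array([3.1414, 0.    , 2.988 ]), 'wrist_force': array([-0.1588, -0.5261, -3.84  ]), 'width': np.float64(0.0436), 'finger_force': np.float64(29.9984), 'qvel': array([-0.0041, -0.0004, -0.0019, -0.0009, -0.0006, -0.003 ])}
```

View pics/c2.png

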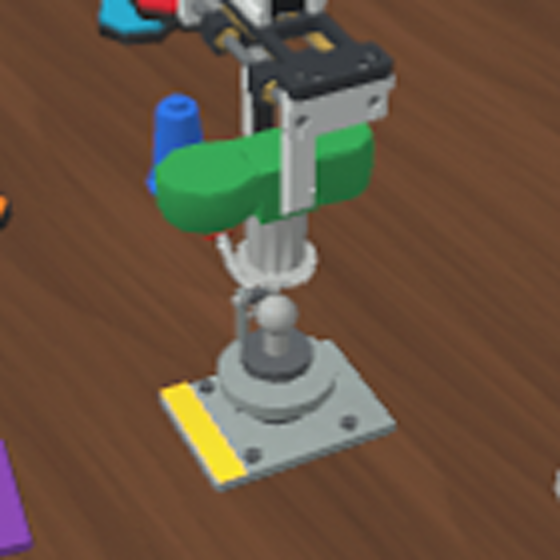

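Emit:
servo_tool(
  targets=[
    [-0.14,0,0.5,0],
    [-0.14,0,1.2,0],
    [-0.14,0,2,0],
    [-0.14,0,2.5,0],
    [-0.14,0,3,0],
    [-0.14,0,3.3,0],
    [-0.14,0,3.5,0],
    [-0.14,0,3.5,0],
  ],
)

```text
time: 7.18
tool_pos: [0.4957, -0.073, 0.1904]
ee_rot: [-3.142, -0.0, 2.987]
wrist_force: [-0.2, -0.2, -3.3]
width: 0.0441
finger_force: 30.0
```

Emit:
servo_tool(
  targets=[
    [0,0,0.3,0],
    [0,0,0.6,0],
    [0,0,0.9,0],
    [0,0,1.2,0],
    [0,0,1.5,0],
    [0,0,1.7,0],
    [0,0,1.9,0],
    [0,0,2,0],
  ],
)

```text
time: 8.18
tool_pos: [0.4954, -0.0726, 0.1703]
ee_rot: [3.141, -0.001, 2.987]
wrist_force: [-2.3, 1.5, -1.4]
width: 0.0435
finger_force: 30.0
```

Emit:
servo_tool(
  targets=[
    [0,0,0.2,0],
    [0,0,0.4,0],
    [0,0,0.6,0],
    [0,0,0.8,0],
    [0,0,1.0,0],
    [0,0,1.15,0],
    [0,0,1.3,0],
    [0,0,1.4,0],
  ],
)

```text
time: 9.18
tool_pos: [0.4956, -0.073, 0.1564]
ee_rot: [-3.142, -0.0, 2.987]
wrist_force: [-2.9, 3.0, -1.9]
width: 0.0438
finger_force: 30.0
```

Emit:
servo_tool(
  targets=[
    [0.1,0.08,0.1,0],
    [0.1,0.08,0.2,0],
    [0.1,0.08,0.3,0],
    [0.1,0.08,0.4,0],
    [0.1,0.08,0.5,0],
    [0.1,0.08,0.6,0],
  ],
)

```text
time: 9.93
tool_pos: [0.495, -0.0722, 0.1504]
ee_rot: [-3.141, 0.0, 2.987]
wrist_force: [0.4, 1.2, -4.5]
width: 0.0441
finger_force: 30.0
```

Emit:
servo_tool(
  targets=[
    [0,0,0.1,0],
    [0,0,0.2,0],
    [0,0,0.3,0],
    [0,0,0.4,0],
  ],
)

```text
time: 10.42
tool_pos: [0.4949, -0.0721, 0.1464]
ee_rot: [-3.142, 0.0, 2.987]
wrist_force: [-0.5, 0.3, -1.2]
width: 0.0441
finger_force: 30.0
```

Emit:
servo_tool(
  targets=[
    [0,0,0.1,0],
    [0,0,0.2,0],
    [0,0,0.3,0],
    [0,0,0.4,0],
  ],
)

```text
time: 10.92
tool_pos: [0.4953, -0.0723, 0.1458]
ee_rot: [-3.141, 0.003, 2.987]
wrist_force: [-5.8, 0.9, 11.4]
width: 0.044
finger_force: 30.0
```

Emit:
servo_tool(
  targets=[
    [0,0,0.1,0],
    [0,0,0.2,0],
    [0,0,0.3,0],
    [0,0,0.4,0],
  ],
)

```text
time: 11.42
tool_pos: [0.4953, -0.0723, 0.1419]
ee_rot: [-3.141, 0.003, 2.987]
wrist_force: [-5.0, 0.2, 11.0]
width: 0.0438
finger_force: 30.0
```

Emit:
servo_tool(
  targets=[
    [0,0,0.1,0],
    [0,0,0.2,0],
    [0,0,0.3,0],
    [0,0,0.4,0],
  ],
)

```text
time: 11.92
tool_pos: [0.4953, -0.0723, 0.1379]
ee_rot: [-3.141, 0.003, 2.987]
wrist_force: [-4.7, 1.7, 10.7]
width: 0.0439
finger_force: 30.0
```

Emit:
servo_tool(
  targets=[
    [0,0,0.1,0],
    [0,0,0.2,0],
  ],
)

```text
time: 12.18
tool_pos: [0.4954, -0.0725, 0.1371]
ee_rot: [-3.14, 0.004, 2.987]
wrist_force: [-7.2, 1.1, 16.2]
width: 0.0436
finger_force: 30.0
```

Emit:
servo_tool(
  targets=[
    [0,0,0.1,0],
    [0,0,0.2,0],
    [0,0,0.2,0],
  ],
)

```text
time: 12.55
tool_pos: [0.4956, -0.0728, 0.137]
ee_rot: [-3.14, 0.005, 2.987]
wrist_force: [-9.4, 0.1, 21.1]
width: 0.0438
finger_force: 30.0
```

Emit:
servo_tool(
  targets=[
    [0,0,-0.3,0],
    [0,0,-0.5,0],
    [0,0,-0.5,0],
  ],
)

```text
time: 12.92
tool_pos: [0.4954, -0.0727, 0.137]
ee_rot: [-3.14, 0.002, 2.987]
wrist_force: [-2.9, -1.8, 7.6]
width: 0.0442
finger_force: 30.0
```

Emit:
servo_tool(
  targets=[
    [0,0,0,0],
    [0,0,0,0],
    [0,0,0,0],
  ],
  claw=98,
)

```text
time: 13.3
tool_pos: [0.4948, -0.0719, 0.1348]
ee_rot: [3.141, -0.001, 2.987]
wrist_force: [-0.9, 0.1, -0.1]
width: 0.0577
finger_force: 0.0
```

Released; now lift clear and check the fit.

Emit:
servo_tool(
  targets=[
    [0,0,-0.6,0],
    [0,0,-1.5,0],
    [0,0,-3,0],
    [0,0,-5,0],
    [0,0,-7.5,0],
    [0,0,-9,0],
    [0,0,-9,0],
  ],
)

```text
time: 14.18
tool_pos: [0.4957, -0.0723, 0.2274]
ee_rot: [-3.141, 0.004, 2.987]
wrist_force: [0.0, -0.6, -0.6]
width: 0.0579
finger_force: 0.0
```

```bash
python3 - <<'E'
from bench import *
import cv2,numpy as np
from h import proj,back
s=snapshot("scene");t=snapshot("top");cv2.imwrite("pics/scene3.png",s)
cv2.imwrite("pics/c3.png",np.hstack([cv2.resize(s[110:250,210:350],(400,400),interpolation=cv2.INTER_CUBIC),cv2.resize(t[150:290,240:380],(400,400),interpolation=cv2.INTER_CUBIC)]))
E
python3 -c "
import numpy as np
x,y,a=.4955,-.0723,-.1555;r=.112
print(x+r*np.sin(a),y-r*np.cos(a))"
python3 d.py .478 -.183 .2 1.416
```

```text
0.4781541023972953 -0.18294863232935366
move cm/deg [-7.000e-02 -1.122e+01  2.500e+00  9.000e+01]
{'time': np.float64(14.275), 'tool_pos': array([ 0.4946, -0.072 ,  0.225 ]), 'ee_rot': array([ 3.1416e+00, -8.0000e-04,  2.9868e+00]), 'wrist_force': array([-0.4012, -0.9555, -0.8883]), 'width': np.float64(0.0578), 'finger_force': np.float64(0.0), 'qvel': array([ 0.0007,  0.0087,  0.0207,  0.0001, -0.0017, -0.0004])}
```

View pics/c3.png

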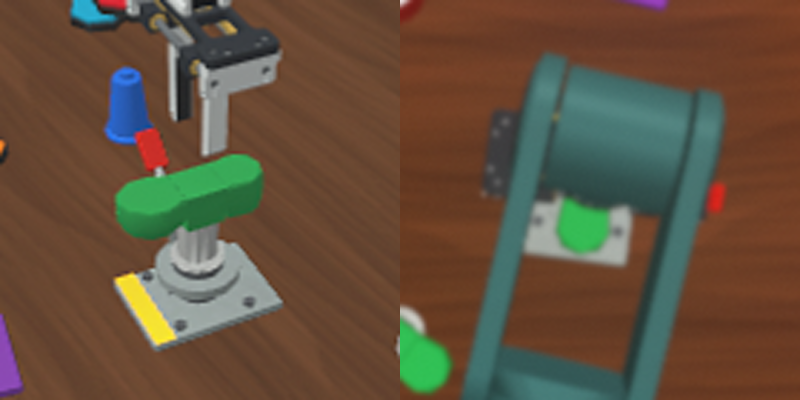

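Emit:
servo_tool(
  targets=[
    [0,-1,0,10],
    [0,-3,0,20],
    [0,-5,0,30],
    [0,-7,0,40],
    [0,-9,0,50],
    [0,-10.5,0,60],
    [0,-11.3,0,70],
    [0,-11.3,0,80],
  ],
  claw=255,
)

```text
time: 15.28
tool_pos: [0.4766, -0.1841, 0.2237]
ee_rot: [-3.139, -0.001, 1.584]
wrist_force: [0.6, 0.2, 0.7]
width: 0.0003
finger_force: 0.0
```

Emit:
servo_tool(
  targets=[
    [0,0,0.5,10],
    [0,0,2,10],
    [0,0,3,10],
    [0,0,3,10],
  ],
)

```text
time: 15.78
tool_pos: [0.4765, -0.1832, 0.1934]
ee_rot: [-3.138, -0.001, 1.417]
wrist_force: [-0.0, 0.3, 0.2]
width: 0.0007
finger_force: 0.0
```

```bash
python3 d.py .478 -.184 .165 1.416
```

```text
move cm/deg [-0.05  0.16  2.84  0.08]
{'time': np.float64(15.775), 'tool_pos': array([ 0.4765, -0.1832,  0.1934]), 'ee_rot': array([-3.1380e+00, -1.1000e-03,  1.4175e+00]), 'wrist_force': array([-0.0361,  0.2934,  0.1807]), 'width': np.float64(0.0007), 'finger_force': np.float64(0.0), 'qvel': array([ 0.0004, -0.0117, -0.0343,  0.0011,  0.0077,  0.0076])}
```

Emit:
servo_tool(
  targets=[
    [0,0.15,0.8,0],
    [0,0.15,1.6,0],
    [0,0.15,2.2,0],
    [0,0.15,2.6,0],
    [0,0.15,2.9,0],
    [0,0.15,3.2,0],
    [0,0.15,3.5,0],
    [0,0.15,3.8,0],
  ],
)

```text
time: 16.77
tool_pos: [0.479, -0.184, 0.1574]
ee_rot: [3.141, 0.0, 1.416]
wrist_force: [-0.4, -0.6, -0.5]
width: 0.0003
finger_force: 0.0
```

Emit:
servo_tool(
  targets=[
    [0,0,0.3,0],
    [0,0,0.6,0],
    [0,0,0.9,0],
    [0,0,1.2,0],
  ],
)

```text
time: 17.27
tool_pos: [0.4795, -0.1843, 0.1464]
ee_rot: [3.139, 0.001, 1.416]
wrist_force: [-0.0, 0.3, 5.1]
width: 0.0007
finger_force: 1.9
```

Emit:
servo_tool(
  targets=[
    [0,0,0.3,0],
    [0,0,0.6,0],
    [0,0,0.9,0],
    [0,0,1.2,0],
    [0,0,1.5,0],
    [0,0,1.8,0],
    [0,0,2.1,0],
    [0,0,2.4,0],
  ],
)

```text
time: 18.27
tool_pos: [0.4789, -0.1841, 0.1213]
ee_rot: [-3.141, 0.0, 1.416]
wrist_force: [-0.2, -1.4, 5.4]
width: 0.0007
finger_force: 2.0
```

Emit:
servo_tool(
  targets=[
    [0,0,0.3,0],
    [0,0,0.6,0],
    [0,0,0.9,0],
    [0,0,1.2,0],
    [0,0,1.5,0],
    [0,0,1.8,0],
  ],
)

```text
time: 19.02
tool_pos: [0.4789, -0.1839, 0.1033]
ee_rot: [-3.142, 0.0, 1.416]
wrist_force: [-1.3, -1.5, 4.4]
width: 0.0004
finger_force: 2.1
```

Now slowly to the stop (expected near TCP z 0.086).

Emit:
servo_tool(
  targets=[
    [0,0,0.2,0],
    [0,0,0.4,0],
    [0,0,0.6,0],
    [0,0,0.8,0],
    [0,0,0.95,0],
    [0,0,1.1,0],
    [0,0,1.2,0],
    [0,0,1.3,0],
  ],
)

```text
time: 20.02
tool_pos: [0.4792, -0.1824, 0.0904]
ee_rot: [-3.141, -0.003, 1.417]
wrist_force: [-0.1, 3.4, 5.7]
width: 0.0002
finger_force: 3.0
```

Emit:
servo_tool(
  targets=[
    [0,0,0.1,0],
    [0,0,0.2,0],
    [0,0,0.3,0],
    [0,0,0.4,0],
  ],
)

```text
time: 20.52
tool_pos: [0.4793, -0.1815, 0.0865]
ee_rot: [-3.142, -0.005, 1.417]
wrist_force: [0.9, 6.1, 6.9]
width: 0.0003
finger_force: 3.4
```

Emit:
servo_tool(
  targets=[
    [0,0,0.1,0],
    [0,0,0.2,0],
    [0,0,0.3,0],
  ],
)

```text
time: 20.9
tool_pos: [0.4794, -0.1815, 0.0853]
ee_rot: [3.141, -0.005, 1.417]
wrist_force: [-2.0, 7.2, 16.0]
width: 0.0007
finger_force: 8.3
```

Emit:
servo_tool(
  targets=[
    [0,0,0.1,0],
    [0,0,0.2,0],
    [0,0,0.3,0],
    [0,0,0.3,0],
  ],
)

```text
time: 21.4
tool_pos: [0.4795, -0.1815, 0.0851]
ee_rot: [3.14, -0.004, 1.417]
wrist_force: [-6.6, 9.2, 24.8]
width: 0.0004
finger_force: 12.5
```

Hard stop reached. Back off and inspect.

Emit:
servo_tool(
  targets=[
    [0,0,-0.5,0],
    [0,0,-1.2,0],
    [0,0,-3,0],
    [0,0,-6,0],
    [0,0,-10,0],
    [0,0,-14,0],
    [0,0,-14,0],
  ],
)

```text
time: 22.28
tool_pos: [0.4807, -0.185, 0.2251]
ee_rot: [3.134, 0.003, 1.416]
wrist_force: [-0.1, -0.2, 0.3]
width: 0.0005
finger_force: 0.0
```

Emit:
servo_tool(
  targets=[
    [0,6,0,0],
    [0,11,0,0],
    [0,15,0,0],
    [0,17,0,0],
    [0,17,0,0],
  ],
)

```text
time: 22.9
tool_pos: [0.6471, -0.2101, 0.2172]
ee_rot: [-3.137, -0.001, 1.416]
wrist_force: [-1.6, -1.1, -0.6]
width: 0.0006
finger_force: 0.0
```

Run:
```python
from bench import *
import cv2,numpy as np
s=snapshot("scene");t=snapshot("top");print(get_obs()["tool_pos"])
cv2.imwrite("pics/c4.png",np.hstack([cv2.resize(s[110:250,210:350],(400,400),interpolation=cv2.INTER_CUBIC),cv2.resize(t[150:290,240:380],(400,400),interpolation=cv2.INTER_CUBIC)]))
```

```text
[ 0.6460751  -0.21003596  0.21903856]
```

View pics/c4.png

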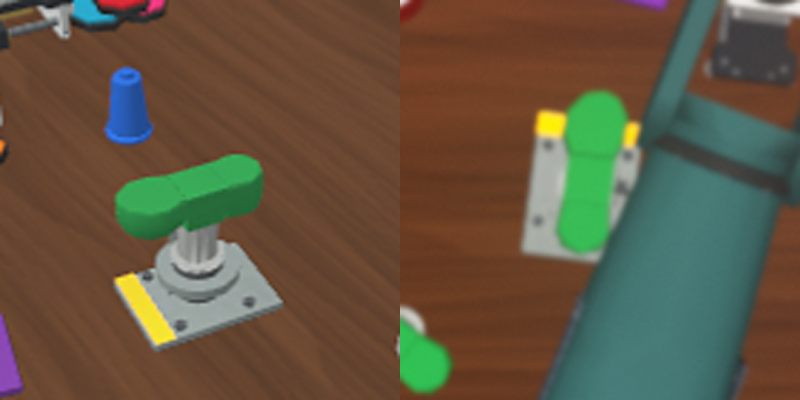

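The last sits upright and aligned with the toe over the yellow end. The red paddle has left its raised position, and the tip stopped about 10 mm above the home height, as it should. Handing in.

```bash
python3 -c "
from bench import *
print(close_job())"
```

```text
the job is handed in; nothing more can be done
None
```

The green last is on the ball and pushed home with its toe towards the yellow end, the latch lever is pressed down to its stop, and the job was handed in after about 23 s; no verdict was reported.

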